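Pour the wooden triangles into the glass dish from low down

TASK

Pick up the sage scoop by its bridge handle, carry it level to the hexagonal glass dish, lower its spout close over the dish before you tip it, and pour all four wooden triangles into the dish so that none bounces out. Then stand the empty scoop back upright on its cork mat and let go. Pour the triangles rather than picking them out, and leave the dish and the other toys where they are.

Things in the scene. Friction and masses are not known exactly. Their poses are not given: they have to be found in the camera images.
- scoop: Sage plastic scoop tray, 180 mm long (x -100 to +80 mm), 92 mm wide, 0.22 kg, open on top and at its spout end (-x). Smooth flat floor, 4 mm thick; parallel walls 4 mm thick, 50 mm high, only 30 mm along the last 50 mm before the spout. Bridge handle over the origin. Origin: centre of the underside below the handle; z up. Starts level on the mat, spout roughly away from the robot
- scoop_grip (a point): middle of the scoop's wooden handle bar, 90 mm above the scoop's underside. The bar spans the scoop crosswise: 18 mm thick (scoop x), 92 mm long (y), 28 mm high (z 76 to 104 mm), flat sided, on an upright 18 by 6 mm at each end. Axes as the scoop's
- scoop_lip (a point): middle of the spout's edge on the upper face of the scoop floor: 100 mm towards scoop -x from its origin, 4 mm above the underside. Axes as the scoop's. The triangles lie still while the scoop is within 10 degrees of level, begin to slide at 15 to 28 degrees of spout-down tip, and 40 to 45 degrees empties it surely
- scoop_mid (a point): middle of the scoop's hollow: 10 mm towards scoop -x from its origin, 20 mm above the underside
- mat: flat cork mat 240 mm (x) by 150 mm (y), 4 mm thick, fixed to the shelf; origin at the centre of its underside, on the shelf top
- dish: shallow hexagonal dish of pale green glass, 210 mm across the flats outside and 200 mm inside, walls 28 mm high and 5 mm thick, floor 5 mm thick, 0.75 kg, standing loose; origin at the centre of its underside
- dish_in (a point): centre of the dish's inner floor, 5 mm above its underside; z up, the rim 23 mm above
- tri_red: Red painted wooden equilateral triangle, 54 mm sides, 14 mm thick, 13 g, with sharp edges; origin at its middle, z normal to its faces. Starts lying loose in the scoop
- tri_blue: Blue painted wooden equilateral triangle, 54 mm sides, 14 mm thick, 13 g, with sharp edges; origin at its middle, z normal to its faces. Starts lying loose in the scoop
- tri_yellow: Yellow painted wooden equilateral triangle, 54 mm sides, 14 mm thick, 13 g, with sharp edges; origin at its middle, z normal to its faces. Starts lying loose in the scoop
- tri_orange: Orange painted wooden equilateral triangle, 54 mm sides, 14 mm thick, 13 g, with sharp edges; origin at its middle, z normal to its faces. Starts lying loose in the scoop
- canister: stainless steel canister with twist cap, 92 mm across, 155 mm high; a bystander, origin at the centre of its underside
- solitaire: round beech peg solitaire board, 224 mm across, 34 mm high with its pegs; a bystander, origin at the centre of its underside
- octopus: orange silicone octopus, 148 mm across the arms, 78 mm high; a bystander, origin at the centre of its underside

How it is judged:
By the outcome, as a careful person would: the job done as asked, in the order asked, and still so for the second after the job is handed in, with the robot touching nothing.
It also fails if it takes over 62 s, if anything falls off the work surface, if the arm or the gripper's body presses on something with over 40 N, if the wrist force passes 120 N, or if a joint passes its speed limit or range.

ROBOT

A 6-joint arm with a two-finger parallel gripper is mounted at the origin on the work surface. World frame = base frame: x ahead of the robot, y to its left, z up, the work surface at z = 0. Lengths are in m, angles in rad, forces in N, time in s.
With the tool pointing down it reaches from about 0.35 to 0.95 m from the base axis. Payload 17.4 kg.
Tool frame: the origin (TCP) lies midway between the tips of the shut fingers; the grasp point (between the pads) lies 19 mm behind it; z points along the fingers, y is the line along which they close (so a half turn about z gives the same grasp; the last joint's range is limited). The gripper opens to 93 mm and grips with 3 to 60 N. Pads are 15 mm wide; open, the fingers measure 128 mm over their backs; the gripper's body (75 mm by 188 mm) begins 65 mm behind the grasp point.
Start: joints at [-1.302, 0.116, 1.442, -0, 1.584, -0.038], TCP at [0.204, -0.643, 0.219] pointing down, gripper open.
Joint ranges: [-2.83, 2.83], [-0.83, 2.19], [0.07, 2.5], [-1.14, 4.28], [0.01, 3], [-2.97, 2.97]. Speed limits (rad/s): [1.89, 1.89, 2.22, 3.14, 3.14, 3.14].

INTERFACE

Orientations are given as a unit quaternion [x, y, z, w].
In Python, from bench import arm, capture, calibration, order gives the robot as it stands.
- The arm moves only by the tool apply_moves, never from a script. Its argument "moves" is a list of rows, each a list of 3 entries, a list of its own where there are three numbers: the shift along the world's x, y, z in cm, then the turn, a rotation vector about the world's x, y, z in degrees, then the finger opening in cm, from 0 to 9.3. In form: [[[dx, dy, dz], [ax, ay, az], claw], ...]. A call has 1 to 12 rows; each row is the pose to reach, as a shift and turn from the pose commanded when the call began; what a row does not reach only later rows make up. A row lasts 1/12 s, in which the tool goes at most 41.7 mm and 7.16 degrees, less where a joint would pass 70% of its speed; a pose out of reach is approached as far as the arm can. A call with a gripper value outside its range is refused whole. The fingers move at their own pace and stop on an object; the grip force is fixed at half the most. Time passes only in rows, so rows that repeat a pose let the fingers close. It gives the time, the measured TCP pose, the force, the opening and the grip force at its end, in the units of the state.
- arm.state(): the state, without advancing time (a new reading comes with each control period).
- capture(name): name is "side" or "top" or "wrist"; returns the picture (480x640x3 uint8, red, green, blue); there is no depth.
- calibration(name): a dict with "intrinsics" (3x3 intrinsics, pixels), "R" (3x3) and "t" (3): a world point X has camera coordinates R X + t; the wrist camera has in their place "mount" (4x4, takes a point from camera to tool coordinates, whose origin is the TCP and whose axes are the flange's). Camera axes: x right, y down, z forward; pixel columns grow to the right and rows downward; lengths in m; the calibration is good to about 2 mm. A picture is of the moment at which its call begins: read the wrist's pose just before it. calibration takes no time and is no camera call.
- order.hand_in(): hands the job in; it is judged then, once.
The state is a dict: "t": time; "qpos": joint angles; "joint_vel": joint speeds; "tau": joint torques, N m; "ee_pos": TCP position; "tool_rot": TCP orientation; "wrist_force": force on the tool from outside, world axes, zero at the start; "moment": the same for the moment, N m; "opening": finger opening in m; "gripper_force": force on a finger pad.
Only numpy, scipy, OpenCV 4.12 (cv2) and the standard library are available. Lean on these libraries where they do the work, as an engineer would, in place of code of your own. Each camera call takes 0.05 s, during which the arm holds its last target. There are 200 camera calls.

## Working session

There is one attempt and no reset: what is moved stays moved. The work goes in short steps, Python scripts to look and compute and a tool call to move; the robot and the scene stay as the last step left them, time stands still between calls to the robot, and variables do not carry over. Pictures are saved under pics/ and viewed, at most 10 in all, crops included, and the job is handed in when it is done.

Besides the shell and the picture viewer there is one more tool, called by a JSON object that holds its "fn" and its "kwargs". apply_moves: Moves the arm, as the interface text tells. Its arguments: {"type":"object","properties":{"moves":{"type":"array","items":{"type":"array"}}},"required":["moves"]}

```bash
mkdir -p pics; cat > h.py <<'E'
import numpy as np, cv2
from bench import arm, capture, calibration, order
from scipy.spatial.transform import Rotation as R
def proj(n,X):
    c=calibration(n);K=np.array(c["intrinsics"]);X=np.atleast_2d(X)
    p=(np.array(c["R"])@X.T).T+np.array(c["t"]);p=(K@p.T).T
    return p[:,:2]/p[:,2:]
def ray(n,uv,z):
    c=calibration(n);K=np.array(c["intrinsics"]);Rm=np.array(c["R"]);t=np.array(c["t"])
    uv=np.atleast_2d(uv).astype(float)
    d=(Rm.T@np.linalg.inv(K)@np.c_[uv,np.ones(len(uv))].T).T;o=-Rm.T@t
    return o+d*((z-o[2])/d[:,2:])
def save(n,f):
    im=capture(n);cv2.imwrite(f"pics/{f}.png",im[:,:,::-1]);return im
E
python3 - <<'E'
from h import *
save("top","top1");save("side","side1")
for n in("top","side"):
    c=calibration(n);print(n,-np.array(c["R"]).T@np.array(c["t"]),np.array(c["R"])[2],np.array(c["intrinsics"])[0,0])
s=arm.state();print(s["t"],s["ee_pos"],s["tool_rot"],s["opening"],s["wrist_force"])
E
```

```text
top [0.47328959 0.04839249 1.18556744] [ 0.11874652 -0.02730466 -0.9925491 ] 455.5775133144661
side [ 0.37859768 -1.12227204  1.03941486] [ 0.13159354  0.75826682 -0.63852531] 593.2776135697183
0.1 [ 0.20379833 -0.64331811  0.21798939] [ 9.88260095e-01  1.52779984e-01 -5.54863398e-05 -5.07001292e-04] 0.0927753722224416 [ 0.53695361 -0.19237377  0.29430362]
```

View pics/top1.png

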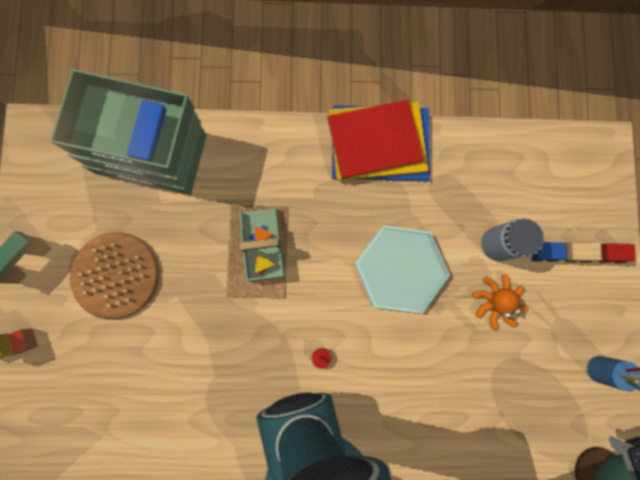

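View pics/side1.png

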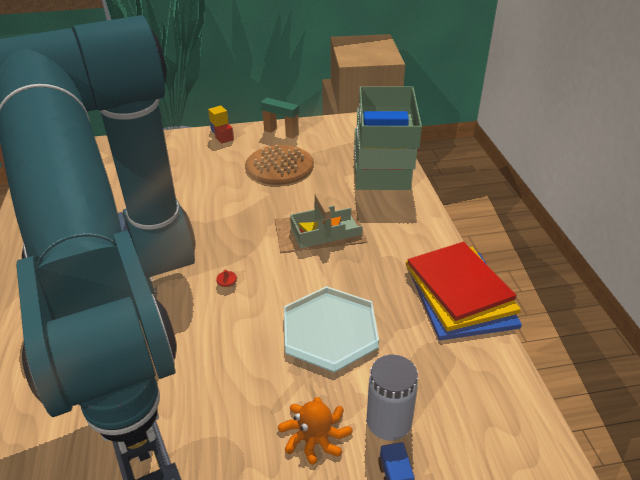

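The top view shows the scoop on its mat around pixel (262,245), with its bar at (260,244) and the spout facing up in the image. The dish is at (404,270), with the octopus at (505,300) and the canister at (512,240). The side view agrees.

```bash
python3 - <<'E'
from h import *
im=cv2.imread("pics/top1.png");hsv=cv2.cvtColor(im,cv2.COLOR_BGR2HSV)
def cont(m,box):
    x0,y0,x1,y1=box;k=np.zeros_like(m);k[y0:y1,x0:x1]=m[y0:y1,x0:x1]
    c=max(cv2.findContours(k,0,1)[0],key=cv2.contourArea);return c.reshape(-1,2).astype(np.float32),k
for p in [(262,220),(246,280),(258,244),(240,290),(405,270),(405,330),(276,285),(235,230)]: print(p,hsv[p[1],p[0]])
def rect(n,c,z):
    w=ray(n,c,z)[:,:2].astype(np.float32)*1000;r=cv2.minAreaRect(w);return np.array(r[0]).round(1),np.array(r[1]).round(1),round(r[2],1)
# dish
m=cv2.inRange(hsv,(75,25,80),(100,120,255))
c,k=cont(m,(345,215,465,325));
h=cv2.convexHull(c).reshape(-1,2);w=ray("top",h,.028)[:,:2]*1000
M=cv2.moments(w.astype(np.float32));print("dish",M['m10']/M['m00'],M['m01']/M['m00'],M['m00'],"exp",.866*210**2)
P=cv2.approxPolyDP(h,6,True).reshape(-1,2);print("hex",ray("top",P,.028)[:,:2].round(3).tolist())
big=cv2.resize(im[195:310,215:300],None,fx=5,fy=5,interpolation=cv2.INTER_CUBIC);cv2.imwrite("pics/crop1.png",big)
s=cv2.imread("pics/side1.png")[185:260,265:375];cv2.imwrite("pics/crop2.png",cv2.resize(s,None,fx=7,fy=7,interpolation=cv2.INTER_CUBIC))
m=cv2.inRange(hsv,(40,40,30),(95,200,255));c,k=cont(m,(232,200,292,292));print("scoop@z54",rect("top",cv2.convexHull(c),.054))
E
```

```text
(262, 220) [ 53  50 158]
(246, 280) [ 25  73 147]
(258, 244) [ 18 110 183]
(240, 290) [ 16 124 162]
(405, 270) [ 71  32 189]
(405, 330) [ 17 110 192]
(276, 285) [ 16 125 170]
(235, 230) [ 15 123 153]
dish 534.5017940525959 -232.7330491696044 22475.10941426037 exp 38190.6
hex [[0.644, -0.213], [0.638, -0.27], [0.535, -0.318], [0.44, -0.25], [0.451, -0.143]]Traceback (most recent call last):
  File "<stdin>", line 17, in <module>
  File "<stdin>", line 8, in rect
  File "h.py", line 11, in ray
    d=(Rm.T@np.linalg.inv(K)@np.c_[uv,np.ones(len(uv))].T).T;o=-Rm.T@t
                             ~~~~~^^^^^^^^^^^^^^^^^^^^^
    res = self.concatenate(tuple(objs), axis=axis)
ValueError: all the input arrays must have same number of dimensions, but the array at index 0 has 3 dimension(s) and the array at index 1 has 2 dimension(s)
```

View pics/crop1.png

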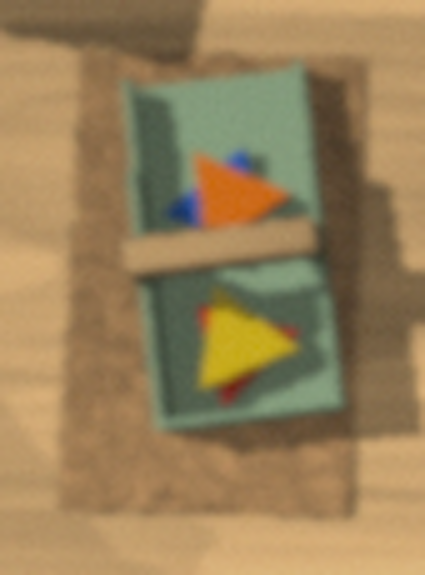

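View pics/crop2.png

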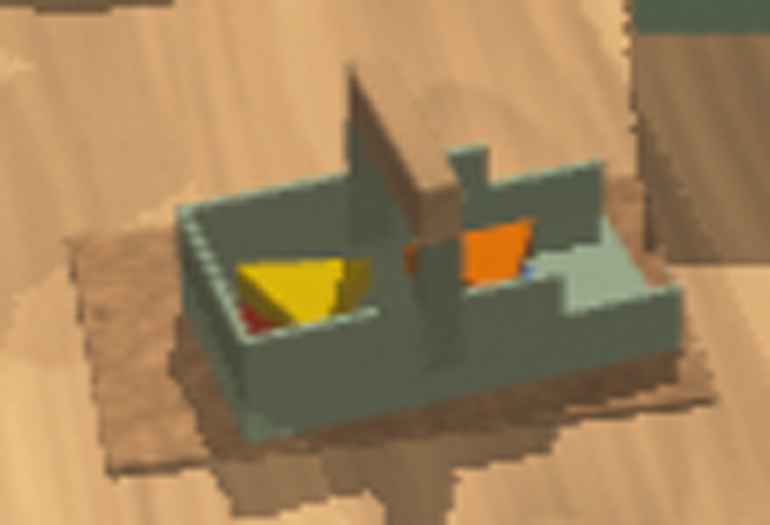

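The crops show the bar's top-face corners at crop pixels (123,242), (315,218), (318,248) and (127,275). The lip corners are at (125,82) and (302,66), and the triangles are stacked in two pairs. Next I'll turn these into positions.

```bash
python3 - <<'E'
from h import *
o=np.array([214.6,194.6])
def T(l,z):
    w=ray("top",np.array(l)/5+o,z)[:,:2]*1000;return w
b=T([(123,242),(315,218),(318,248),(127,275)],.108);print("bar",b.round(0).tolist(),b.mean(0))
d=b[1]+b[2]-b[0]-b[3];print(" dir",np.degrees(np.arctan2(d[1],d[0])),np.linalg.norm(d)/2)
l=T([(125,82),(302,66)],.034);print("lip top",l.round(0).tolist(),l.mean(0))
r=T([(163,428),(342,405)],.054);print("rear",r.round(0).tolist(),r.mean(0))
v=l.mean(0)-r.mean(0);print(" spout dir",np.degrees(np.arctan2(v[1],v[0])),np.linalg.norm(v))
m=T([(82,58),(368,58),(354,515),(58,512)],.004);print("mat",m.round(0).tolist(),m.mean(0))
o2=np.array([264.6,184.6])
# side: bar top face corners
s=ray("side",np.array([(352,65),(460,188),(415,190)])/7+o2,.108)[:,:2]*1000;print("side bar",s.round(0).tolist())
for n in("top","side"):
    im=cv2.imread(f"pics/{n}1.png");hsv=cv2.cvtColor(im,cv2.COLOR_BGR2HSV)
    m=cv2.inRange(hsv,(45,12,110),(105,110,255));k=np.zeros_like(m);x0,y0,x1,y1=(350,218,460,320) if n=="top" else (275,280,390,382);k[y0:y1,x0:x1]=m[y0:y1,x0:x1]
    k=cv2.morphologyEx(k,cv2.MORPH_OPEN,np.ones((3,3)))
    c=max(cv2.findContours(k,0,1)[0],key=cv2.contourArea);h=cv2.convexHull(c).reshape(-1,2)
    P=cv2.approxPolyDP(h,5,True).reshape(-1,2);w=ray(n,P,.028)[:,:2]
    W=ray(n,h,.028)[:,:2].astype(np.float32)*1000;M=cv2.moments(W-500)
    print(n,"dish",M['m10']/M['m00']+500,M['m01']/M['m00']+500,M['m00'],P.tolist(),(w*1000).round(0).tolist())
E
```

```text
bar [[595.0, 203.0], [608.0, 113.0], [594.0, 111.0], [579.0, 201.0]] [593.9615089 156.8705625]
 dir -81.10644403242416 91.23967609391012
lip top [[685.0, 216.0], [696.0, 126.0]] [690.5563313  170.95824917]
rear [[509.0, 188.0], [522.0, 100.0]] [515.45801466 143.88193225]
 spout dir 8.790305940363227 177.17942156477446
mat [[703.0, 243.0], [707.0, 93.0], [468.0, 95.0], [467.0, 246.0]] [586.05848964 169.30798229]
side bar [[583.0, 198.0], [610.0, 111.0], [593.0, 113.0]]
top dish 546.0156548499489 -202.1172069762879 38188.570738944225 [[382, 227], [433, 238], [448, 276], [422, 312], [372, 304], [356, 262]] [[653.0, -150.0], [627.0, -283.0], [530.0, -320.0], [438.0, -252.0], [456.0, -125.0], [561.0, -84.0]]
side dish 545.2185149118293 -223.56861680426948 37464.32265698537 [[325, 293], [371, 307], [377, 348], [335, 371], [285, 348], [285, 311]] [[555.0, -106.0], [653.0, -173.0], [637.0, -297.0], [534.0, -342.0], [438.0, -259.0], [452.0, -148.0]]
```

{"fn": "apply_moves", "kwargs": {"moves": [[[3.2,6.6,1],[0,0,6.8],9.3],[[6.5,13.3,2],[0,0,13.5],9.3],[[9.7,20,3],[0,0,20.3],9.3],[[13,26.6,4],[0,0,27],9.3],[[16.2,33.3,5],[0,0,33.8],9.3],[[19.5,40,5],[0,0,40.6],9.3],[[19.5,40,5],[0,0,40.6],9.3],[[19.5,40,5],[0,0,40.6],9.3],[[19.5,40,5],[0,0,40.6],9.3],[[19.5,40,5],[0,0,40.6],9.3],[[19.5,40,5],[0,0,40.6],9.3],[[19.5,40,5],[0,0,40.6],9.3]]}}

```text
t: 1.1
ee_pos: [0.4005, -0.2395, 0.2694]
tool_rot: [0.873, 0.488, 0.001, 0.0]
wrist_force: [0.1, 0.1, 0.5]
opening: 0.0928
gripper_force: 0.0
```

{"fn": "apply_moves", "kwargs": {"moves": [[[19.3,39.7,0],[0,0,40.4],9.3],[[19.3,39.7,0],[0,0,40.4],9.3],[[19.3,39.7,0],[0,0,40.4],9.3],[[19.3,39.7,0],[0,0,40.4],9.3],[[19.3,39.7,0],[0,0,40.4],9.3],[[19.3,39.7,0],[0,0,40.4],9.3],[[19.3,39.7,0],[0,0,40.4],9.3],[[19.3,39.7,0],[0,0,40.4],9.3],[[19.3,39.7,0],[0,0,40.4],9.3],[[19.3,39.7,0],[0,0,40.4],9.3],[[19.3,39.7,0],[0,0,40.4],9.3],[[19.3,39.7,0],[0,0,40.4],9.3]]}}

```text
t: 2.1
ee_pos: [0.5929, 0.1569, 0.267]
tool_rot: [0.651, 0.759, -0.001, -0.001]
wrist_force: [-0.3, -0.2, -0.8]
opening: 0.0932
gripper_force: 0.0
```

```bash
python3 - <<'E'
from h import *
s=arm.state();im=save("wrist","w1")
c=calibration("wrist");K=np.array(c["intrinsics"]);M=np.array(c["mount"])
Rt=R.from_quat(s["tool_rot"]).as_matrix();print(s["ee_pos"],Rt.round(3).tolist(),s["qpos"])
def pw(X):
    p=Rt.T@(np.array(X)-s["ee_pos"]);p=np.linalg.inv(M)@np.r_[p,1];q=K@p[:3];return (q[:2]/q[2]).round(0)
a=np.radians(8.8);f=np.array([np.cos(a),np.sin(a)]);l=np.array([-f[1],f[0]]);o=np.array([.594,.157])
for u in(9,-9):
    for v in(46,-46): print(u,v,pw([*(o+(u*f+v*l)/1000),.108]))
E
```

```text
[0.59293977 0.1569162  0.26699383] [[-0.152, 0.988, -0.002], [0.988, 0.152, 0.0], [0.001, -0.002, -1.0]] [ 2.16805842e-01 -2.51753707e-02  1.50994783e+00  6.46262366e-04
  1.65885375e+00  6.41018968e-02]
9 46 [331. 165.]
9 -46 [330. 278.]
-9 46 [308. 165.]
-9 -46 [309. 278.]
```

View pics/w1.png

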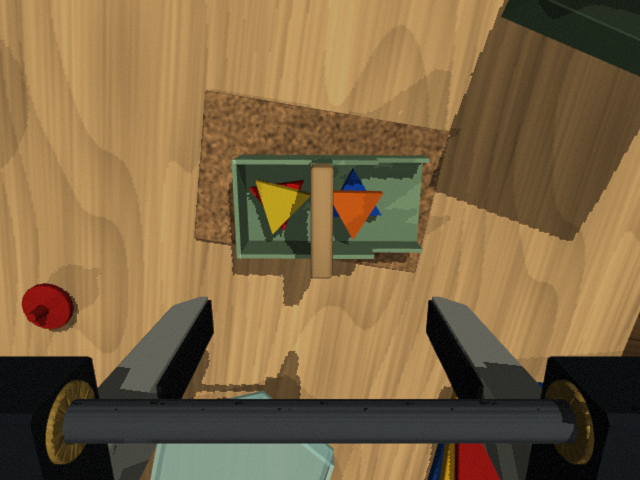

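The wrist view shows the bar at columns 311–333 and rows 165–278, about 2 mm ahead of my prediction and well aligned. I'll descend and grip.

{"fn": "apply_moves", "kwargs": {"moves": [[[0.3,0,-4],[0,0,0],9.3],[[0.3,0,-8],[0,0,0],9.3],[[0.3,0,-12],[0,0,0],9.3],[[0.3,0,-15],[0,0,0],9.3],[[0.3,0,-17.5],[0,0,0],9.3],[[0.3,0,-19.1],[0,0,0],9.3],[[0.3,0,-19.1],[0,0,0],9.3],[[0.3,0,-19.1],[0,0,0],6],[[0.3,0,-19.1],[0,0,0],4],[[0.3,0,-19.1],[0,0,0],3],[[0.3,0,-19.1],[0,0,0],2.2],[[0.3,0,-19.1],[0,0,0],2.2]]}}

```text
t: 3.15
ee_pos: [0.5952, 0.1535, 0.0787]
tool_rot: [0.652, 0.758, 0.001, 0.0]
wrist_force: [0.9, -0.1, -0.5]
opening: 0.0642
gripper_force: 0.0
```

{"fn": "apply_moves", "kwargs": {"moves": [[[0,0,0],[0,0,0],1.5],[[0,0,0],[0,0,0],1],[[0,0,0],[0,0,0],1],[[0,0,0],[0,0,0],1],[[0,0,0],[0,0,0],1]]}}

```text
t: 3.57
ee_pos: [0.5948, 0.1535, 0.0776]
tool_rot: [0.652, 0.758, -0.0, -0.0]
wrist_force: [0.3, 0.1, 0.2]
opening: 0.0308
gripper_force: 0.0
```

{"fn": "apply_moves", "kwargs": {"moves": [[[0,0,0],[0,0,0],0.5],[[0,0,0],[0,0,0],0.5],[[0,0,0],[0,0,0],0.5],[[0,0,0],[0,0,0],0.5],[[0,0,0],[0,0,0],0.5],[[0,0,0],[0,0,0],0.5]]}}

```text
t: 4.07
ee_pos: [0.5948, 0.1535, 0.0776]
tool_rot: [0.652, 0.758, -0.0, -0.0]
wrist_force: [-0.3, -0.1, 0.7]
opening: 0.018
gripper_force: 30.0
```

{"fn": "apply_moves", "kwargs": {"moves": [[[0,0,0.2],[0,0,0],0.5],[[0,0,0.6],[0,0,0],0.5],[[0,0,1.2],[0,0,0],0.5],[[0,0,2],[0,0,0],0.5],[[0,0,3],[0,0,0],0.5],[[0,0,4],[0,0,0],0.5],[[0,0,5],[0,0,0],0.5],[[0,0,6],[0,0,0],0.5],[[0,0,7],[0,0,0],0.5],[[0,0,7.7],[0,0,0],0.5],[[0,0,8],[0,0,0],0.5],[[0,0,8],[0,0,0],0.5]]}}

```text
t: 5.07
ee_pos: [0.5951, 0.1535, 0.1585]
tool_rot: [0.652, 0.758, 0.0, 0.0]
wrist_force: [-0.2, 0.3, -3.2]
opening: 0.0182
gripper_force: 30.0
```

```bash
python3 - <<'E'
from h import *
s=arm.state();print(s["ee_pos"],R.from_quat(s["tool_rot"]).as_matrix().round(4).tolist(),s["qpos"],s["moment"],s["wrist_force"],s["opening"],s["gripper_force"])
im=save("side","s2");x=im[120:280,230:430,::-1];cv2.imwrite("pics/s2c.png",cv2.resize(x,None,fx=3.5,fy=3.5,interpolation=cv2.INTER_CUBIC))
E
```

```text
[0.59510551 0.153549   0.1585497 ] [[-0.1491, 0.9888, 0.0011], [0.9888, 0.1491, 0.0002], [0.0001, 0.0011, -1.0]] [ 2.11017378e-01  6.87014915e-03  1.65320617e+00 -1.55901499e-05
  1.48040259e+00  6.13514877e-02] [-0.04673734 -0.10726772 -0.02639364] [-0.15483378  0.32745184 -3.18673188] 0.018158404244284845 29.998968243598938
```

View pics/s2c.png

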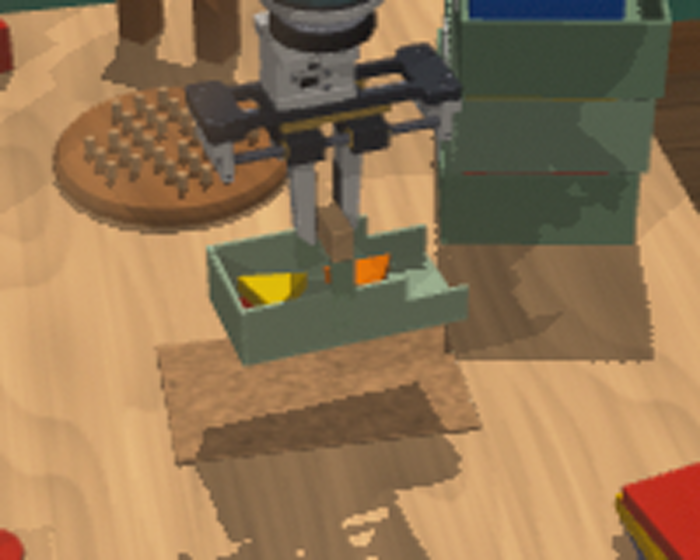

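The scoop is held level, with the yellow and orange triangles visible on top. I'll carry it gently to the dish.

{"fn": "apply_moves", "kwargs": {"moves": [[[-0.2,-0.3,0],[0,0,-0.3],0.5],[[-0.7,-1.2,0],[0,0,-1.2],0.5],[[-1.7,-2.8,0],[0,0,-2.6],0.5],[[-3,-5,0],[0,0,-4.6],0.5],[[-4.3,-7.1,0],[0,0,-6.7],0.5],[[-5.6,-9.3,0],[0,0,-8.7],0.5],[[-6.9,-11.5,0],[0,0,-10.7],0.5],[[-8.2,-13.6,0],[0,0,-12.8],0.5],[[-9.5,-15.8,0],[0,0,-14.8],0.5],[[-10.8,-18,0],[0,0,-16.8],0.5],[[-12.1,-20.2,0],[0,0,-18.9],0.5],[[-13.4,-22.3,0],[0,0,-20.9],0.5]]}}

```text
t: 6.12
ee_pos: [0.4594, -0.0708, 0.1572]
tool_rot: [0.78, 0.626, -0.0, -0.0]
wrist_force: [0.1, -0.6, -3.4]
opening: 0.0175
gripper_force: 30.0
```

{"fn": "apply_moves", "kwargs": {"moves": [[[-1.3,-2.2,0],[0,0,-2],0.5],[[-2.6,-4.3,0],[0,0,-4],0.5],[[-3.7,-6.2,0],[0,0,-5.8],0.5],[[-4.5,-7.5,0],[0,0,-7],0.5],[[-5,-8.4,0],[0,0,-7.9],0.5],[[-5.2,-8.7,0],[0,0,-8.1],0.5],[[-5.2,-8.7,-0.4],[0,0,-8.1],0.5],[[-5.2,-8.7,-1.1],[0,0,-8.1],0.5],[[-5.2,-8.7,-2],[0,0,-8.1],0.5],[[-5.2,-8.7,-2.8],[0,0,-8.1],0.5],[[-5.2,-8.7,-3.2],[0,0,-8.1],0.5],[[-5.2,-8.7,-3.2],[0,0,-8.1],0.5]]}}

```text
t: 7.12
ee_pos: [0.4085, -0.1559, 0.1241]
tool_rot: [0.821, 0.571, -0.001, -0.001]
wrist_force: [-0.5, -0.2, -4.1]
opening: 0.0178
gripper_force: 30.0
```

```bash
python3 - <<'E'
from h import *
s=arm.state();print(s["ee_pos"],R.from_quat(s["tool_rot"]).as_matrix().round(4).tolist(),s["qpos"])
im=save("side","s3");x=im[200:400,220:420,::-1];cv2.imwrite("pics/s3c.png",cv2.resize(x,None,fx=3,fy=3,interpolation=cv2.INTER_CUBIC))
Rt=R.from_quat(s["tool_rot"]).as_matrix();f=Rt[:2,1]/np.hypot(*Rt[:2,1]);l=np.array([-f[1],f[0]])
D=np.array([.546,-.204]);T=s["ee_pos"];lip0=np.r_[T[:2]+.1*f+.003*l,T[2]-.0696];print("lip",lip0,"rel dish f,l",(lip0[:2]-D)@f,(lip0[:2]-D)@l)
F=np.r_[f,0];Z=np.array([0,0,1.])
print("axis",l)
for a in (8,14,18,22,26,30,34,38,42,45):
    t=np.radians(a);c,sn=np.cos(t),np.sin(t)
    ff=F*c-Z*sn;uu=F*sn+Z*c
    print(a,((.1*F-.0696*Z)-(.1*ff-.0696*uu))*100, (l*a).round(2))
E
```

```text
[ 0.40849505 -0.15589654  0.12405661] [[0.3482, 0.9374, -0.002], [0.9374, -0.3482, 0.0009], [0.0002, -0.0022, -1.0]] [-4.22943249e-01 -3.86526027e-01  2.04756836e+00  1.83466878e-05
  1.48272528e+00 -6.73105172e-02]
lip [ 0.50328219 -0.18790275  0.05445661] rel dish f,l -0.04564959608971898 0.00021628049896243388
axis [0.34818494 0.93742586]
8 [ 0.99926231 -0.37115264  1.32399677] [2.79 7.5 ]
14 [ 1.85687108 -0.68969139  2.21247721] [ 4.87 13.12]
18 [ 2.47498531 -0.91927548  2.7495233 ] [ 6.27 16.87]
22 [ 3.12671211 -1.16134417  3.23926556] [ 7.66 20.62]
26 [ 3.80887632 -1.41471813  3.67931803] [ 9.05 24.37]
30 [ 4.51815452 -1.67816295  4.06753681] [10.45 28.12]
34 [ 5.25109117 -1.95039515  4.40203054] [11.84 31.87]
38 [ 6.00411547 -2.23008843  4.6811696 ] [13.23 35.62]
42 [ 6.77355878 -2.51588017  4.90359405] [14.62 39.37]
45 [ 7.35916367 -2.73338943  5.03253101] [15.67 42.18]
```

View pics/s3c.png

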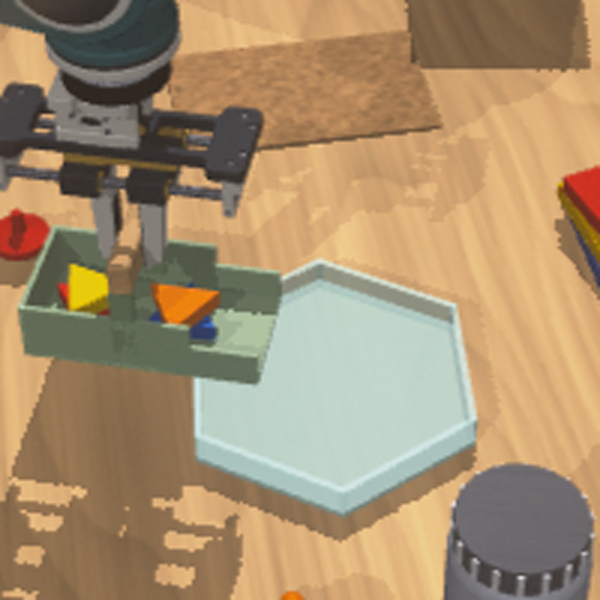

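The side view shows the scoop level, with its spout over the near part of the dish and the lip about 20 mm above the rim. I'll lower it a little more and start tipping about the lip.

{"fn": "apply_moves", "kwargs": {"moves": [[[0,0,-0.4],[0,0,0],0.5],[[0,0,-0.7],[0,0,0],0.5],[[0.5,-0.2,0],[1.4,3.7,0],0.5],[[1.0,-0.4,0.6],[2.8,7.5,0],0.5],[[1.4,-0.5,1.1],[3.8,10.3,0],0.5],[[1.9,-0.7,1.5],[4.9,13.1,0],0.5],[[2.2,-0.8,1.8],[5.6,15.0,0],0.5],[[2.5,-0.9,2.0],[6.3,16.9,0],0.5],[[2.8,-1.0,2.3],[7.0,18.8,0],0.5],[[3.1,-1.2,2.5],[7.7,20.6,0],0.5],[[3.1,-1.2,2.5],[7.7,20.6,0],0.5],[[3.1,-1.2,2.5],[7.7,20.6,0],0.5]]}}

```text
t: 8.17
ee_pos: [0.4401, -0.1686, 0.1502]
tool_rot: [0.806, 0.56, -0.108, -0.157]
wrist_force: [-0.3, -0.1, -2.6]
opening: 0.018
gripper_force: 30.0
```

{"fn": "apply_moves", "kwargs": {"moves": [[[0.3,-0.1,0.2],[0.7,1.9,0],0.5],[[0.3,-0.1,0.2],[0.7,1.9,0],0.5],[[0.7,-0.3,0.4],[1.4,3.8,0],0.5],[[0.7,-0.3,0.4],[1.4,3.8,0],0.5],[[1.0,-0.4,0.6],[2.1,5.6,0],0.5],[[1.0,-0.4,0.6],[2.1,5.6,0],0.5],[[1.4,-0.5,0.8],[2.8,7.5,0],0.5],[[1.4,-0.5,0.8],[2.8,7.5,0],0.5],[[1.8,-0.7,1.0],[3.5,9.4,0],0.5],[[1.8,-0.7,1.0],[3.5,9.4,0],0.5],[[2.1,-0.8,1.2],[4.2,11.3,0],0.5],[[2.1,-0.8,1.2],[4.2,11.3,0],0.5]]}}

```text
t: 9.17
ee_pos: [0.4609, -0.1765, 0.1623]
tool_rot: [0.785, 0.546, -0.167, -0.24]
wrist_force: [-0.8, 0.5, -1.9]
opening: 0.0178
gripper_force: 30.0
```

```bash
python3 - <<'E'
from h import *
s=arm.state();print(s["t"],s["ee_pos"],R.from_quat(s["tool_rot"]).as_matrix().round(4).tolist(),s["qpos"])
im=save("side","s4");x=im[200:400,220:420,::-1];cv2.imwrite("pics/s4c.png",cv2.resize(x,None,fx=3,fy=3,interpolation=cv2.INTER_CUBIC))
E
```

```text
9.1667 [ 0.46088377 -0.17647738  0.16229744] [[0.3491, 0.7768, -0.5242], [0.9371, -0.2892, 0.1956], [0.0004, -0.5595, -0.8289]] [-0.40199685  0.13754838  1.59469428 -0.02762352  2.00248567 -0.04939761]
```

View pics/s4c.png

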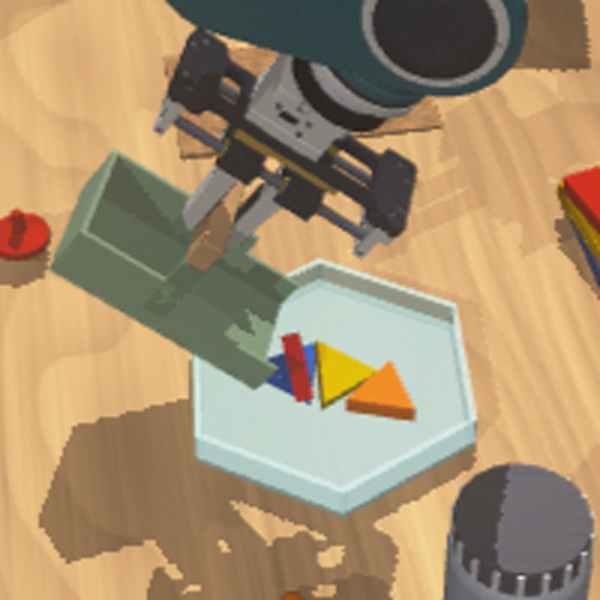

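All four triangles have slid into the dish, with the red one leaning at the lip. I'll tip to about 42° so it slides free, then ease up and back.

{"fn": "apply_moves", "kwargs": {"moves": [[[0.4,-0.1,0.2],[0.7,1.9,0],0.5],[[0.8,-0.3,0.4],[1.4,3.8,0],0.5],[[1.1,-0.4,0.6],[2.1,5.6,0],0.5],[[1.5,-0.6,0.8],[2.8,7.5,0],0.5],[[1.5,-0.6,1.0],[2.8,7.5,0],0.5],[[1.4,-0.6,1.3],[2.8,7.5,0],0.5],[[1.2,-0.5,1.7],[2.8,7.5,0],0.5],[[1.0,-0.4,2.1],[2.8,7.5,0],0.5],[[0.7,-0.3,2.6],[2.8,7.5,0],0.5],[[0.4,-0.2,3.1],[2.8,7.5,0],0.5],[[0,0,3.6],[2.8,7.5,0],0.5],[[0,0,3.6],[2.8,7.5,0],0.5]]}}

```text
t: 10.22
ee_pos: [0.4604, -0.1763, 0.2001]
tool_rot: [0.767, 0.533, -0.204, -0.294]
wrist_force: [-0.5, -0.6, -1.8]
opening: 0.018
gripper_force: 30.0
```

```bash
python3 - <<'E'
from h import *
s=arm.state();print(s["t"],s["ee_pos"],R.from_quat(s["tool_rot"]).as_matrix().round(4).tolist(),s["wrist_force"])
im=save("side","s5");x=im[200:400,220:420,::-1];cv2.imwrite("pics/s5c.png",cv2.resize(x,None,fx=3,fy=3,interpolation=cv2.INTER_CUBIC))
E
```

```text
10.2167 [ 0.46042008 -0.17626275  0.20011583] [[0.3491, 0.697, -0.6263], [0.9371, -0.2594, 0.2336], [0.0004, -0.6685, -0.7437]] [-0.51348399 -0.60663103 -1.76999268]
```

View pics/s5c.png

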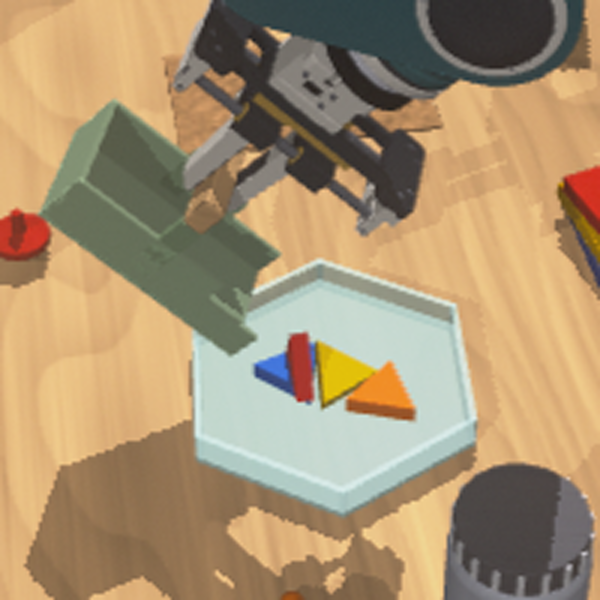

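All four triangles are in the dish and the scoop is empty. I'll level it and return to the mat.

{"fn": "apply_moves", "kwargs": {"moves": [[[0,0,0],[-2,-5.6,0],0.5],[[0,0,0],[-4.2,-11.2,0],0.5],[[0,0,0],[-6.3,-16.8,0],0.5],[[0,0,0],[-8.4,-22.4,0],0.5],[[0,0,0],[-10.4,-28,0],0.5],[[0,0,0],[-12.5,-33.6,0],0.5],[[0,0,0],[-14.65,-39.3,0],0.5],[[0,0,0],[-14.65,-39.3,0],0.5],[[0,0,0],[-14.65,-39.3,0],0.5]]}}

```text
t: 11.02
ee_pos: [0.46, -0.1762, 0.1992]
tool_rot: [0.821, 0.57, -0.001, -0.001]
wrist_force: [0.6, -0.0, -2.1]
opening: 0.0183
gripper_force: 30.0
```

{"fn": "apply_moves", "kwargs": {"moves": [[[0.6,1.4,0],[0,0,1],0.5],[[1.8,4.4,0],[0,0,3.5],0.5],[[3,7.4,0],[0,0,6.3],0.5],[[4.3,10.4,0],[0,0,9],0.5],[[5.5,13.4,0],[0,0,11.7],0.5],[[6.7,16.4,0],[0,0,14.4],0.5],[[8,19.4,0],[0,0,17.1],0.5],[[9.2,22.4,0],[0,0,19.8],0.5],[[10.4,25.4,0],[0,0,22.5],0.5],[[11.7,28.4,0],[0,0,25.2],0.5],[[12.8,31.4,0],[0,0,27.5],0.5],[[13.5,33,0],[0,0,29],0.5]]}}

```text
t: 12.02
ee_pos: [0.5967, 0.1565, 0.1968]
tool_rot: [0.651, 0.759, -0.003, -0.003]
wrist_force: [0.5, 0.5, -2.6]
opening: 0.0176
gripper_force: 30.0
```

{"fn": "apply_moves", "kwargs": {"moves": [[[0,0,-2],[0,0,0],0.5],[[0,0,-4],[0,0,0],0.5],[[0,0,-6],[0,0,0],0.5],[[0,0,-8],[0,0,0],0.5],[[0,0,-8],[0,0,0],0.5],[[0,0,-8],[0,0,0],0.5]]}}

```text
t: 12.52
ee_pos: [0.5956, 0.1532, 0.1173]
tool_rot: [0.652, 0.758, -0.003, -0.002]
wrist_force: [0.8, 0.1, -2.5]
opening: 0.018
gripper_force: 30.0
```

```bash
python3 - <<'E'
from h import *
s=arm.state();print(s["t"],s["ee_pos"],R.from_quat(s["tool_rot"]).as_matrix().round(4).tolist(),s["wrist_force"],s["moment"])
E
```

```text
12.5167 [0.59559773 0.15320917 0.11728793] [[-0.149, 0.9888, -0.0065], [0.9888, 0.149, -0.0012], [-0.0003, -0.0066, -1.0]] [ 0.78376213  0.11447408 -2.46100385] [-0.01315063 -0.10902768  0.00409909]
```

{"fn": "apply_moves", "kwargs": {"moves": [[[0,0,-1],[0,-0.4,0],0.5],[[0,0,-2],[0,-0.4,0],0.5],[[0,0,-2.8],[0,-0.4,0],0.5],[[0,0,-3.3],[0,-0.4,0],0.5],[[0,0,-3.6],[0,-0.4,0],0.5],[[0,0,-3.8],[0,-0.4,0],0.5],[[0,0,-3.8],[0,-0.4,0],0.5],[[0,0,-3.8],[0,-0.4,0],0.5]]}}

```text
t: 13.18
ee_pos: [0.596, 0.1535, 0.081]
tool_rot: [0.652, 0.758, 0.002, 0.002]
wrist_force: [-0.2, -0.6, -2.1]
opening: 0.0181
gripper_force: 30.0
```

{"fn": "apply_moves", "kwargs": {"moves": [[[0,0,-0.1],[0,0,0],0.5],[[0,0,-0.2],[0,0,0],0.5],[[0,0,-0.3],[0,0,0],0.5],[[0,0,-0.3],[0,0,0],0.5],[[0,0,-0.3],[0,0,0],0.5]]}}

```text
t: 13.6
ee_pos: [0.596, 0.1535, 0.078]
tool_rot: [0.652, 0.758, 0.002, 0.002]
wrist_force: [0.3, 0.5, 0.6]
opening: 0.018
gripper_force: 30.0
```

The mat now carries the scoop's weight, so I'll release.

{"fn": "apply_moves", "kwargs": {"moves": [[[0,0,0],[0,0,0],2.2],[[0,0,0],[0,0,0],3],[[0,0,0],[0,0,0],4],[[0,0,0],[0,0,0],5],[[0,0,0],[0,0,0],6],[[0,0,0],[0,0,0],6],[[0,0,0],[0,0,0],6],[[0,0,0],[0,0,0],6],[[0,0,0],[0,0,0],6],[[0,0,0],[0,0,0],6]]}}

```text
t: 14.43
ee_pos: [0.5959, 0.1535, 0.0776]
tool_rot: [0.652, 0.758, 0.002, 0.002]
wrist_force: [-0.3, -0.7, 0.7]
opening: 0.0601
gripper_force: 0.0
```

{"fn": "apply_moves", "kwargs": {"moves": [[[0,0,1],[0,0,0],6],[[0,0,3],[0,0,0],6],[[0,0,6],[0,0,0],6],[[0,0,9],[0,0,0],6],[[0,0,12],[0,0,0],6],[[0,0,15],[0,0,0],6],[[-4,0,16],[0,0,0],6],[[-8,0,16],[0,0,0],6],[[-12,0,16],[0,0,0],6],[[-15,0,16],[0,0,0],6],[[-15,0,16],[0,0,0],6],[[-15,0,16],[0,0,0],6]]}}

```text
t: 15.43
ee_pos: [0.4451, 0.1536, 0.2392]
tool_rot: [0.652, 0.758, 0.003, 0.003]
wrist_force: [0.4, 0.2, 0.4]
opening: 0.0602
gripper_force: 0.0
```

```bash
python3 - <<'E'
from h import *
s=arm.state();print(s["t"],s["opening"],s["wrist_force"],s["joint_vel"])
im=save("side","s6");x=im[110:480,220:450,::-1];cv2.imwrite("pics/s6c.png",cv2.resize(x,None,fx=1.6,fy=1.6,interpolation=cv2.INTER_CUBIC))
E
```

```text
15.4333 0.06015812752832515 [0.39713856 0.15235346 0.43506596] [-0.01018126  0.05790229 -0.03124964 -0.0032363  -0.01333222 -0.00663298]
```

View pics/s6c.png

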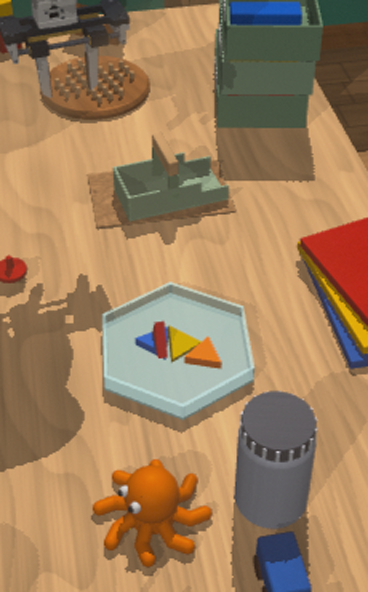

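The scoop stands upright and empty on its mat at about (170,190). All four triangles lie in the dish at about (180,345), and the gripper is clear.

```bash
python3 -c "
from h import *
print(order.hand_in())"
```

```text
the job is handed in; nothing more can be done
None
```

I poured all four triangles into the dish with none bouncing out, stood the empty scoop back upright on its cork mat, let go, and handed the job in after about 15 s of the allowed 62 s.

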